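# Set the tilting angle plate upright with the engineer's square and hold it

## Robot

A 7-joint arm with a two-finger parallel gripper is mounted at the origin on the work surface. World frame = base frame: x ahead of the robot, y to its left, z up, the work surface at z = 0. Lengths are in m, angles in rad, forces in N, time in s.
With the tool pointing down it reaches from about 0.425 to 0.875 m from the base axis. Payload 4.7 kg.
Tool frame: the origin (TCP) lies on the centre line of the jaws, within the pads' length; the fingertips stand 14 mm ahead of it and the grasp point (between the pads) lies 5 mm behind it; z points along the fingers, y is the line along which they close (so a half turn about z gives the same grasp; the last joint's range is limited). The gripper opens to 87 mm and grips with 3 to 60 N. Pads are 19 mm wide; open, the fingers measure 117 mm over their backs; the gripper's body (75 mm by 190 mm) begins 51 mm behind the grasp point.
Start: joints at [1.25, 0.321, -0.07, 1.45, 0.023, 1.371, -0.057], TCP at [0.214, -0.614, 0.237] pointing down, gripper open.
Joint ranges: [-2.86, 2.86], [-0.3, 2.09], [-1.38, 1.24], [0.06, 2.45], [-1.56, 4.7], [0.09, 2.05], [-2.69, 2.69]. Speed limits (rad/s): [2.57, 2.57, 3.14, 3.14, 3.14, 3.14, 3.14].

## Interface

Orientations are given as a rotation vector (axis times angle).
In Python, from bench import * gives the robot as it stands.
- The arm moves only by the shell command python3 -m jog 'ROWS' [FORCE]. ROWS is JSON, a list of rows, each an object of numbers: "claw": the finger opening in mm, from 0 to 87; "dx", "dy", "dz": the shift along the tool's x, y, z in mm; "spin": the turn about the tool's z in degrees. In form: [{"claw": .., "dx": .., "dy": .., "dz": .., "spin": ..}, ...]. A call has 1 to 20 rows; each row is the pose to reach, as a shift and turn from the pose commanded when the call began, along the tool's axes at that moment; what a row does not reach only later rows make up. A row lasts 1/12 s, in which the tool goes at most 41.7 mm and 7.16 degrees, less where a joint would pass 70% of its speed; a pose out of reach is approached as far as the arm can. A call with a gripper value outside its range is refused whole. The fingers move at their own pace and stop on an object; FORCE is the grip in N (left out, the last holds). Time passes only in rows, so rows that repeat a pose let the fingers close. It gives the time, the measured TCP pose, the force, the opening and the grip force at its end, in the units of the state.
- get_state(): the state, without advancing time (a new reading comes with each control period).
- get_image(name): name is "scene" or "top"; returns a dict with "frame" (384x512x3 uint8, red, green, blue), "depth" (384x512 float32, m along the optical axis (not along the pixel's ray), 0 where there is no reading), "K" (3x3 intrinsics, pixels), "T" (4x4, takes a point from camera to world coordinates). Camera axes: x right, y down, z forward; pixel columns grow to the right and rows downward; lengths in m; the calibration is good to about 2 mm. A picture is of the moment at which its call begins.
- close_job(): hands the job in; it is judged then, once.
The state is a dict: "time": time; "joint_positions": joint angles; "qd": joint speeds; "joint_torque": joint torques, N m; "position": TCP position; "tool_rot": TCP orientation; "ft_force": force on the tool from outside, world axes, zero at the start; "torque": the same for the moment, N m; "grip_width": opening from 0.0 (shut) to 1.0 (fully open); "grip_force": force on a finger pad.
Only numpy, scipy, OpenCV 4.12 (cv2) and the standard library are available. Lean on these libraries where they do the work, as an engineer would, in place of code of your own. Each camera call takes 0.05 s, during which the arm holds its last target. There are 200 camera calls.

## Task

The tilting angle plate's lock nuts are loose and its face leans over: take the engineer's square by its stock and, with the stock flat on the granite, press the blade's outer edge squarely against the face until it stands upright and touches the blade along its whole height. Push the face with the square only, never with the arm or gripper, and leave the two bushes and the spanner where they are. Finish still gripping the square and pressing it firmly home, so that the nuts can be tightened.

Things in the scene. Friction and masses are not known exactly. Their poses are not given: they have to be found in the camera images.
- surface_plate: Dark grey granite surface plate lying on the bench, 440 (x) by 680 (y) by 50 mm thick, fixed. Origin at the centre of its underside; its flat top, on which everything stands, is 50 mm above the bench.
- stand: Tilting angle plate: dark iron base, two cheeks and slotted quadrants, 134 mm wide, with an aluminium face plate between; heavy, stays put. The base lies behind the face; only the quadrants, at the two sides, reach 16 mm before it, 90 to 115 mm up. Origin on the granite at mid-width, in the plane of the upright face. +x points into the base (the way the square is pressed), so the face looks to -x.
- swing (a joint): Tilt of the face plate (rad) about a level pin along the stand's y, 20 mm behind the face, 30 mm above the granite. 0 = upright, positive = top leans to the stand's -x, over the square's place. Range -0.15 to 0.32; starts at 0.08 to 0.26. Stiff: stays where put, yields to 2 to 3 N at its top. The face reaches below the pin too, so a square held flat to all of it stops it at upright.
- face (a point): Point on the front of the aluminium face plate (110 mm wide, 14 mm thick, 6 to 134 mm above the granite when upright), at mid-width, 70 mm above the granite when upright. Tilts with it: x normal to the face, pointing into the plate; y along its width; z up the face.
- square: Plain steel engineer's square, 0.4 to 0.7 kg, loose, standing on its stock. Stock: bar 120 mm long (x -50 to +70 mm), 20 mm wide (y), 24 mm high. Blade: 20 mm wide, 4 mm thick, rising at the stock's +x end to 130 mm above the granite; its outer edge is flush with the stock's end, at x +70 mm. Origin on the stock's underside, below the grip place; +x towards the blade's outer edge, z up the blade.
- square_grip (a point): Middle of the stock's grip place: 12 mm above the underside, halfway across the 20 mm width, 70 mm behind the blade's outer edge and 50 mm from the stock's free end. Axes as the square's. Grasp here across the 20 mm width (along y), from above.
- edge_foot (a point): Point on the end of the stock, flush with the blade's outer edge, 12 mm above the underside (x +70 mm of the square). Axes as the square's.
- edge_top (a point): Point on the blade's outer edge near its top, 125 mm above the stock's underside. Axes as the square's.
- bush_a: Turned steel bush with a flange, 46 mm across and 48 mm high, loose, standing on the granite; leave it alone. Origin at the centre of its underside.
- bush_b: A second such bush, likewise left alone.
- spanner: Open-ended spanner, 150 mm long, lying on the granite near the robot; leave it alone. Origin at the middle of its underside, length along its x.
There are look-alikes about, which are no part of the job. Of the things shaped like the square, the steel one is meant.

How it is judged:
At the end, for the whole second after the job is handed in: Face upright within 0.02 rad; square upright within 0.02 and square-on within 0.06 rad; blade edge within 2 mm of the face at foot and top, pressing with over 1.5 N; stock bearing on the granite with over 1 N; fingers gripping the square with over 3 N (value of joint swing between -0.02 and 0.02 rad and angle between square_grip's own z axis and vertical below 0.02 rad and angle between the x axis of square_grip and the x axis of face, either way round below 0.06 rad and x of each of edge_foot, edge_top in the frame of face above -0.002 m and contact force between square and stand above 1.5 N and contact force between square and surface_plate above 1 N and contact force between the fingers and square above 3 N); the arm keeps its last pose, push and grip.
It fails at once if the arm or gripper pushes the angle plate itself (contact force between any of the fingers, the arm and stand above 2 N).
It fails at once if a bush or the spanner is moved more than 20 mm (distance of any of bush_a, bush_b, spanner from where it was at the start of the episode above 0.02 m).
It also fails if it takes over 38 s, if anything falls off the work surface, if the arm or the gripper's body presses on something with over 40 N, if the wrist force passes 120 N, or if a joint passes its speed limit or range.

## Working session

There is one attempt and no reset: what is moved stays moved. The work goes in short steps, Python scripts to look and compute and a shell command to move; the robot and the scene stay as the last step left them, time stands still between calls to the robot, and variables do not carry over. Pictures are saved under pics/ and viewed, at most 10 in all, crops included, and the job is handed in when it is done.

```bash
mkdir -p pics; ls
cat > h.py <<'E'
from bench import *
import numpy as np, cv2
def snap(n,f=None):
    im=get_image(n); np.savez(f'/tmp/{f or n}.npz',**im); 
    if f: cv2.imwrite(f'pics/{f}.png',im['frame'][:,:,::-1])
    return im
def pt(im,u,v,z=None):
    K,T,d=im['K'],im['T'],im['depth']
    r=np.array([(u-K[0,2])/K[0,0],(v-K[1,2])/K[1,1],1])
    s=d[int(round(v)),int(round(u))] if z is None else (z-T[2,3])/(T[:3,:3]@r)[2]
    return T[:3,:3]@(r*s)+T[:3,3]
E
python3 - <<'E'
from h import *
a=snap('scene','scene1');b=snap('top','top1')
np.set_printoptions(precision=3,suppress=True)
print(get_state());print(a['T'],b['T'],b['K'])
E
```

```text
pics
{'time': 0.1, 'joint_positions': array([ 1.25 ,  0.322, -0.07 ,  1.452,  0.023,  1.371, -0.057]), 'qd': array([ 0.   , -0.001, -0.   , -0.001, -0.002,  0.001, -0.001]), 'joint_torque': array([  0.   , -49.257,  -0.405, -31.34 ,  -0.064,   0.039,   0.   ]), 'position': array([ 0.213, -0.613,  0.236]), 'tool_rot': array([-3.096, -0.523,  0.001]), 'ft_force': array([-0.399,  0.178, -0.835]), 'torque': array([ 0.034,  0.025, -0.044]), 'grip_force': 0.0, 'grip_width': 1.0009618770586928}
[[ 0.875  0.264 -0.405  0.979]
 [ 0.483 -0.495  0.722 -0.899]
 [-0.01  -0.828 -0.56   0.713]
 [ 0.     0.     0.     1.   ]] [[-0.139 -0.97   0.2    0.372]
 [-0.99   0.136 -0.027 -0.149]
 [-0.001 -0.202 -0.979  0.982]
 [ 0.     0.     0.     1.   ]] [[443.706   0.    248.303]
 [  0.    443.706 194.357]
 [  0.      0.      1.   ]]
```

View pics/scene1.png

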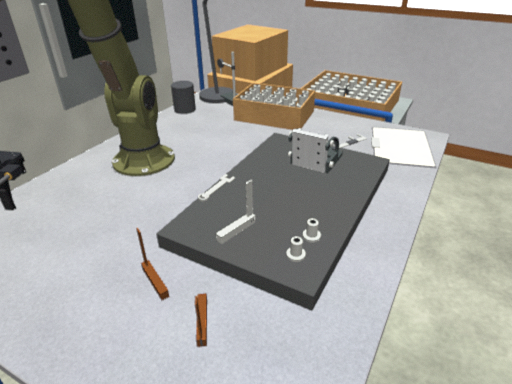

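View pics/top1.png

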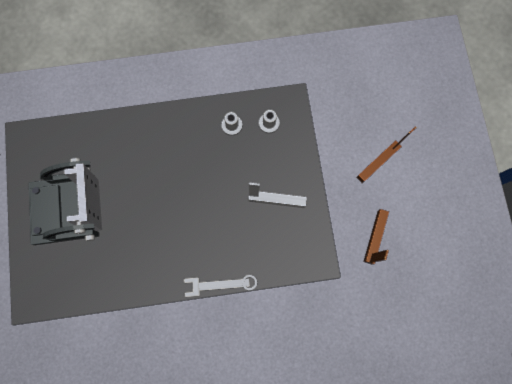

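Run:
```python
from h import *
f=cv2.imread('pics/top1.png')
c1=cv2.resize(f[170:230,235:325],None,fx=8,fy=8,interpolation=cv2.INTER_CUBIC)[:,:400*2]
c2=cv2.resize(f[150:250,20:110],None,fx=6,fy=6,interpolation=cv2.INTER_CUBIC)
cv2.imwrite('pics/c1.png',c1);cv2.imwrite('pics/c2.png',c2)
```

```text
(no output)
```

View pics/c1.png

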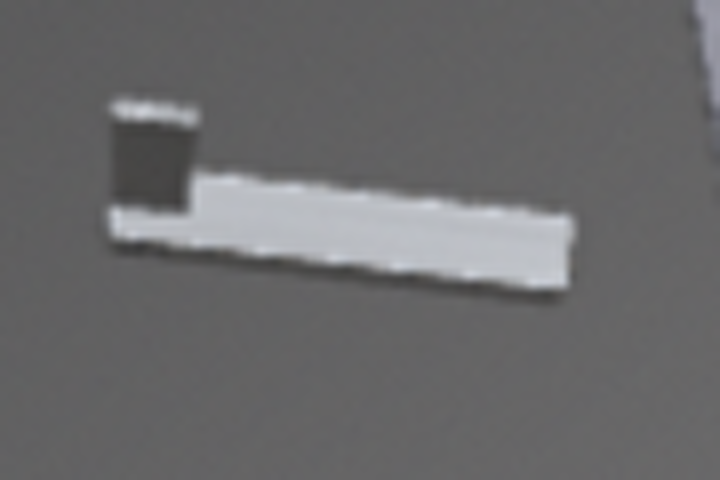

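View pics/c2.png

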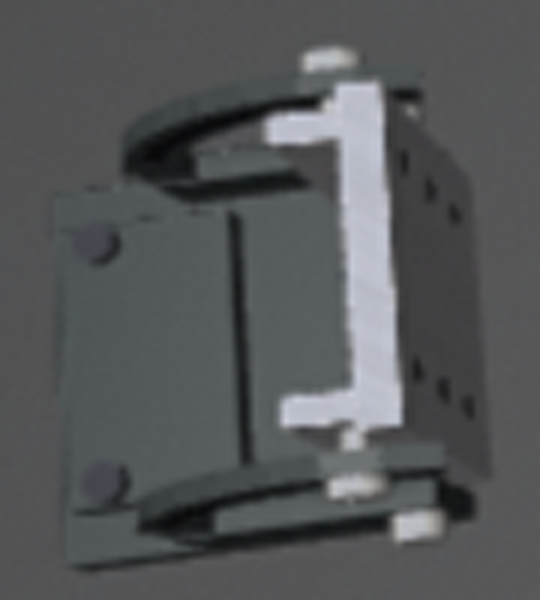

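Run:
```python
from h import *
np.set_printoptions(precision=4,suppress=True)
im=dict(np.load('/tmp/top1.npz'))
c=lambda U,V,s,o:((U+.5)/s-.5+o[0],(V+.5)/s-.5+o[1])
for p in [(108,238),(568,290),(572,215),(190,172)]:
    print('stock',pt(im,*c(*p,8,(235,170)),z=.074))
for p in [(112,103),(198,110)]: print('blade top',pt(im,*c(*p,8,(235,170)),z=.18))
for p in [(340,250),(155,225)]: print('d',pt(im,*c(*p,8,(235,170))))
for p in [(382,85),(402,425)]:
    for z in (.18,.19): print('plate',z,pt(im,*c(*p,6,(20,150)),z=z))
for p in [(360,150),(375,350)]: print('d',pt(im,*c(*p,6,(20,150))))
# face points from depth
P=np.array([pt(im,u,v) for u in range(86,101) for v in range(166,226)])
def poly(U,V):
    return cv2.pointPolygonTest(np.array([(397,130),(465,185),(480,455),(412,420)],np.float32),(U,V),False)>0
Q=np.array([pt(im,*c(U,V,6,(20,150))) for U in range(380,490,6) for V in range(100,470,6) if poly(U,V)])
print(len(Q),Q.min(0),Q.max(0))
m=np.median(Q,0);
for _ in range(5):
    U_,S,Vt=np.linalg.svd(Q-Q.mean(0)); n=Vt[2]; r=(Q-Q.mean(0))@n; Q=Q[abs(r)<.003]
print(len(Q),Q.mean(0),n,r.std())
for u,v in [(232,118),(270,115)]: print('bush top',pt(im,u,v),pt(im,u,v,z=.098))
for u,v in [(190,288),(250,283),(220,285)]: print('spanner',pt(im,u,v,z=.055))
```

```text
stock [ 0.5473 -0.1724  0.074 ]
stock [ 0.517  -0.2889  0.074 ]
stock [ 0.5364 -0.2932  0.074 ]
stock [ 0.5617 -0.1961  0.074 ]
blade top [ 0.5583 -0.1751  0.18  ]
blade top [ 0.5539 -0.1946  0.18  ]
d [ 0.536  -0.232   0.0723]
d [ 0.549  -0.1851  0.0737]
plate 0.18 [0.637  0.1266 0.18  ]
plate 0.19 [0.6337 0.1232 0.19  ]
plate 0.18 [0.529  0.1275 0.18  ]
plate 0.19 [0.5271 0.1241 0.19  ]
d [0.6172 0.1349 0.1796]
d [0.5529 0.1334 0.1821]
509 [ 0.3722 -0.1491  0.0663] [0.632  0.1399 0.9823]
176 [0.5822 0.1337 0.1184] [0.002  0.9939 0.1101] 0.00031958437519812353
bush top [ 0.7202 -0.1626  0.0985] [ 0.7204 -0.1626  0.098 ]
bush top [ 0.7158 -0.2429  0.0982] [ 0.7158 -0.2429  0.098 ]
spanner [ 0.3845 -0.0296  0.055 ]
spanner [ 0.3773 -0.1526  0.055 ]
spanner [ 0.3819 -0.0912  0.055 ]
```

The square is the steel one at crop px (108..572, 100..290): its grip point is (0.539, -0.243) with yaw 75.3°. The face normal is about +y, it leans about 0.11 rad, and the upright plane is at y≈0.138, x≈0.583. The measured sizes match the given ones (stock 120 mm, plate 108 mm).

```bash
cat >> h.py <<'E'
from scipy.spatial.transform import Rotation as R
def go(x,y,z,ang):
    "shift in tool mm & spin deg from measured pose to world target (ang = tool x heading deg)"
    s=get_state();M=R.from_rotvec(s['tool_rot']).as_matrix()
    d=M.T@(np.array([x,y,z])-s['position'])*1000
    h=np.degrees(np.arctan2(M[1,0],M[0,0]))
    print('t',s['time'],'pos',s['position'].round(4),'head',h.round(2),'tilt',M[:2,2].round(4),'F',s['ft_force'].round(2),'M',s['torque'].round(2),'grip',s['grip_force'],s['grip_width'])
    print('d',d.round(1),'spin',-(ang-h))
E
python3 -m jog '[{"claw":60,"dx":430,"dy":-242,"dz":0,"spin":-56},{"claw":60,"dx":430,"dy":-242,"dz":0,"spin":-56},{"claw":60,"dx":430,"dy":-242,"dz":0,"spin":-56},{"claw":60,"dx":430,"dy":-242,"dz":0,"spin":-56},{"claw":60,"dx":430,"dy":-242,"dz":0,"spin":-56},{"claw":60,"dx":430,"dy":-242,"dz":0,"spin":-56},{"claw":60,"dx":430,"dy":-242,"dz":0,"spin":-56},{"claw":60,"dx":430,"dy":-242,"dz":0,"spin":-56},{"claw":60,"dx":430,"dy":-242,"dz":0,"spin":-56},{"claw":60,"dx":430,"dy":-242,"dz":0,"spin":-56},{"claw":60,"dx":430,"dy":-242,"dz":0,"spin":-56},{"claw":60,"dx":430,"dy":-242,"dz":0,"spin":-56},{"claw":60,"dx":430,"dy":-242,"dz":0,"spin":-56},{"claw":60,"dx":430,"dy":-242,"dz":0,"spin":-56},{"claw":60,"dx":430,"dy":-242,"dz":0,"spin":-56},{"claw":60,"dx":430,"dy":-242,"dz":0,"spin":-56}]'
python3 -c "
from h import *
go(.5393,-.2427,.120,75.3)"
```

```text
time: 1.43
position: [0.539, -0.2459, 0.2361]
tool_rot: [-2.492, -1.913, 0.002]
ft_force: [-1.3, 1.1, -0.1]
grip_width: 0.684
grip_force: 0.0
t 1.4333 pos [ 0.539  -0.2459  0.2361] head 75.03 tilt [-0.0012 -0.0006] F [-1.28  1.1  -0.14] M [-0.09 -0.09 -0.04] grip 0.0 0.6841028988324663
d [  3.2  -0.4 116.1] spin -0.2677430651590669
```

```bash
python3 -m jog '[{"claw":60,"dx":2,"dy":-0.5,"dz":40,"spin":0},{"claw":60,"dx":2,"dy":-0.5,"dz":80,"spin":0},{"claw":60,"dx":2,"dy":-0.5,"dz":116,"spin":0},{"claw":60,"dx":2,"dy":-0.5,"dz":126,"spin":0},{"claw":60,"dx":2,"dy":-0.5,"dz":126,"spin":0},{"claw":60,"dx":2,"dy":-0.5,"dz":126,"spin":0},{"claw":60,"dx":2,"dy":-0.5,"dz":126,"spin":0},{"claw":60,"dx":2,"dy":-0.5,"dz":126,"spin":0}]'
python3 - <<'E'
from h import *
go(.5393,-.2427,.067,75.3)
im=snap('scene','s2')
f=im['frame'][150:270,170:330,::-1]
cv2.imwrite('pics/s2c.png',cv2.resize(f,None,fx=5,fy=5,interpolation=cv2.INTER_CUBIC))
E
```

```text
time: 2.1
position: [0.5419, -0.243, 0.1134]
tool_rot: [2.486, 1.913, 0.003]
ft_force: [0.4, 0.0, -0.5]
grip_width: 0.694
grip_force: 0.0
t 2.1 pos [ 0.5419 -0.243   0.1134] head 75.15 tilt [ 0.0041 -0.0023] F [ 0.38  0.02 -0.52] M [-0.03 -0.08  0.01] grip 0.0 0.6935489428285411
d [-0.3 -2.8 46.4] spin -0.1454754448615887
```

View pics/s2c.png

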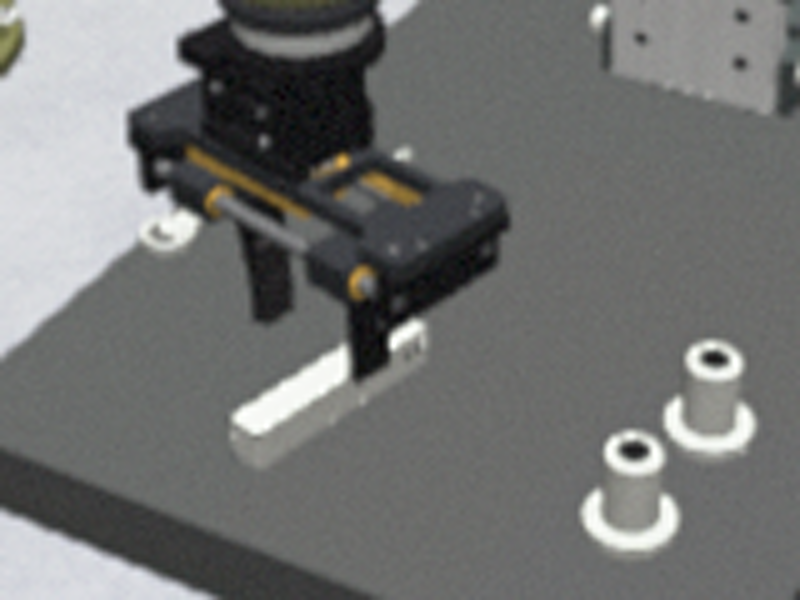

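Gripper straddles the stock correctly, one finger either side (crop px ~270,300 and 370,360), blade clear beyond it. Descending the rest.

```bash
python3 -m jog '[{"claw":60,"dx":0,"dy":-2,"dz":20,"spin":0},{"claw":60,"dx":0,"dy":-2,"dz":35,"spin":0},{"claw":60,"dx":0,"dy":-2,"dz":44,"spin":0},{"claw":60,"dx":0,"dy":-2,"dz":44,"spin":0},{"claw":60,"dx":0,"dy":-2,"dz":44,"spin":0},{"claw":60,"dx":0,"dy":-2,"dz":44,"spin":0},{"claw":60,"dx":0,"dy":-2,"dz":44,"spin":0}]'
python3 - <<'E'
from h import *
go(.5393,-.2427,.067,75.3)
E
```

```text
time: 2.73
position: [0.5392, -0.2418, 0.0678]
tool_rot: [2.488, 1.915, 0.001]
ft_force: [0.4, 0.1, 0.8]
grip_width: 0.687
grip_force: 0.0
t 2.7333 pos [ 0.5392 -0.2418  0.0678] head 75.19 tilt [ 0.0019 -0.001 ] F [0.38 0.05 0.83] M [ 0.   -0.07 -0.  ] grip 0.0 0.6865991201897449
d [-0.8  0.3  0.8] spin -0.11297260656395736
```

Now close on the stock with a firm grip.

```bash
python3 -m jog '[{"claw":40},{"claw":30},{"claw":15},{"claw":15},{"claw":15},{"claw":15},{"claw":15},{"claw":15},{"claw":15},{"claw":15},{"claw":15},{"claw":15}]' 45
python3 - <<'E'
from h import *
go(.5855,.066,.067,90)
E
```

```text
t 2.7333 pos [ 0.5392 -0.2418  0.0678] head 75.19 tilt [ 0.0019 -0.001 ] F [0.38 0.05 0.83] M [ 0.   -0.07 -0.  ] grip 0.0 0.6865991201897449
d [309.4 -33.9   0.6] spin -14.81297260656396$[0]: bad value
```

```bash
python3 -m jog '[{"claw":40,"dx":0,"dy":0,"dz":0,"spin":0},{"claw":25,"dx":0,"dy":0,"dz":0,"spin":0},{"claw":15,"dx":0,"dy":0,"dz":0,"spin":0},{"claw":15,"dx":0,"dy":0,"dz":0,"spin":0},{"claw":15,"dx":0,"dy":0,"dz":0,"spin":0},{"claw":15,"dx":0,"dy":0,"dz":0,"spin":0},{"claw":15,"dx":0,"dy":0,"dz":0,"spin":0},{"claw":15,"dx":0,"dy":0,"dz":0,"spin":0},{"claw":15,"dx":0,"dy":0,"dz":0,"spin":0},{"claw":15,"dx":0,"dy":0,"dz":0,"spin":0}]' 45
python3 - <<'E'
from h import *
go(.583,.068,.067,90)
E
```

```text
time: 3.57
position: [0.5382, -0.2415, 0.0665]
tool_rot: [-2.489, -1.916, 0.0]
ft_force: [0.1, -0.1, 0.3]
grip_width: 0.223
grip_force: 45.0
t 3.5667 pos [ 0.5382 -0.2415  0.0665] head 75.18 tilt [-0.0001 -0.    ] F [ 0.14 -0.07  0.28] M [-0.02 -0.12 -0.06] grip 44.998785741627216 0.2234464940263375
d [310.7 -35.9  -0.5] spin -14.821477967659789
```

```bash
python3 -m jog '[{"claw":15,"dx":0,"dy":0,"dz":-3,"spin":0},{"claw":15,"dx":10,"dy":-1,"dz":-4,"spin":-1},{"claw":15,"dx":30,"dy":-3,"dz":-4,"spin":-2},{"claw":15,"dx":52,"dy":-5,"dz":-4,"spin":-3},{"claw":15,"dx":75,"dy":-7,"dz":-4,"spin":-4},{"claw":15,"dx":98,"dy":-9,"dz":-4,"spin":-5},{"claw":15,"dx":121,"dy":-11,"dz":-4,"spin":-6},{"claw":15,"dx":144,"dy":-13,"dz":-4,"spin":-8},{"claw":15,"dx":167,"dy":-15,"dz":-4,"spin":-9},{"claw":15,"dx":190,"dy":-18,"dz":-4,"spin":-11},{"claw":15,"dx":212,"dy":-20,"dz":-4,"spin":-12},{"claw":15,"dx":232,"dy":-22,"dz":-4,"spin":-13},{"claw":15,"dx":250,"dy":-24,"dz":-4,"spin":-14},{"claw":15,"dx":264,"dy":-25,"dz":-4,"spin":-15},{"claw":15,"dx":270,"dy":-26,"dz":-4,"spin":-15},{"claw":15,"dx":274,"dy":-26,"dz":-4,"spin":-15},{"claw":15,"dx":274,"dy":-26,"dz":-4,"spin":-15},{"claw":15,"dx":274,"dy":-26,"dz":-4,"spin":-15},{"claw":15,"dx":274,"dy":-26,"dz":-4,"spin":-15},{"claw":15,"dx":274,"dy":-26,"dz":-4,"spin":-15}]'
python3 - <<'E'
from h import *
go(.583,.030,.067,90)
a=snap('scene','s3');b=snap('top','t3')
fa=cv2.resize(a['frame'][100:250,200:400,::-1],(800,600),interpolation=cv2.INTER_CUBIC)
fb=cv2.resize(b['frame'][140:260,20:180,::-1],(800,600),interpolation=cv2.INTER_CUBIC)
cv2.imwrite('pics/s3c.png',fa);cv2.imwrite('pics/t3c.png',fb)
E
```

```text
time: 5.23
position: [0.5832, 0.0284, 0.0704]
tool_rot: [2.22, 2.222, -0.001]
ft_force: [-0.5, 0.7, -6.1]
grip_width: 0.227
grip_force: 45.0
t 5.2333 pos [0.5832 0.0284 0.0704] head 90.06 tilt [-0.0003 -0.0008] F [-0.48  0.72 -6.06] M [-0.11 -0.11  0.01] grip 44.99701386317611 0.22656411998358503
d [ 1.6 -0.1  3.4] spin 0.05526149146822945
```

View pics/s3c.png

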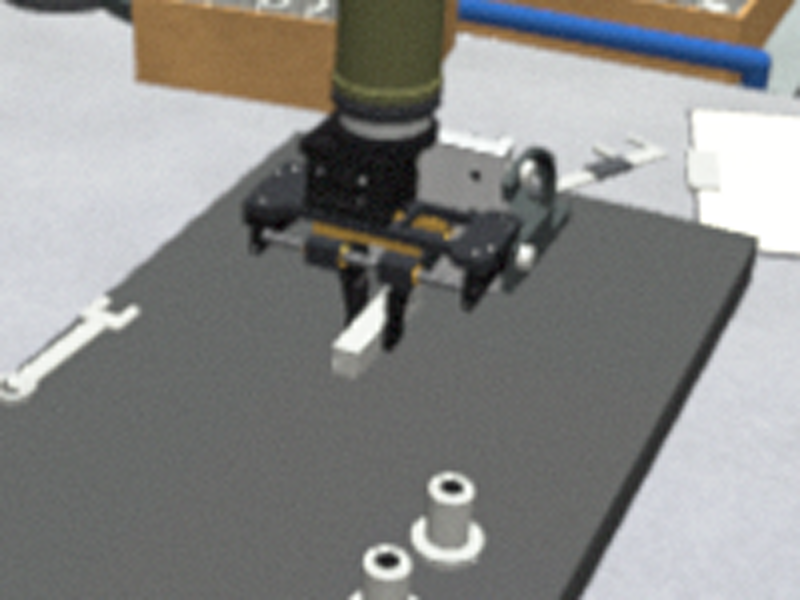

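View pics/t3c.png

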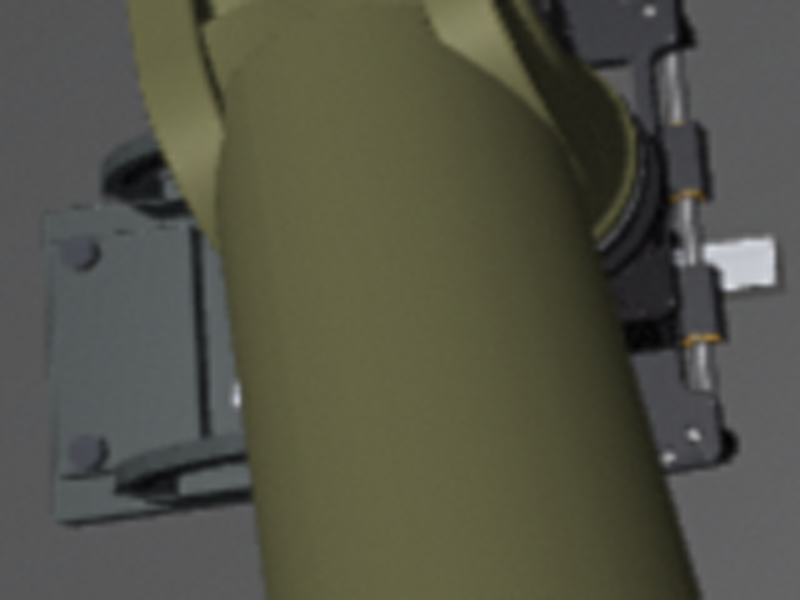

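The square is held square-on about 30 mm short of the face (top crop, stock end px ~775,265), and the scene crop shows the bushes and spanner untouched. Lowering the stock onto the granite.

```bash
python3 -m jog '[{"claw":15,"dx":0,"dy":0,"dz":2,"spin":0},{"claw":15,"dx":0,"dy":0,"dz":3,"spin":0},{"claw":15,"dx":0,"dy":0,"dz":4,"spin":0},{"claw":15,"dx":0,"dy":0,"dz":4.5,"spin":0},{"claw":15,"dx":0,"dy":0,"dz":4.5,"spin":0},{"claw":15,"dx":0,"dy":0,"dz":4.5,"spin":0},{"claw":15,"dx":0,"dy":0,"dz":4.5,"spin":0}]'
python3 - <<'E'
from h import *
go(.583,.050,.067,90)
E
```

```text
time: 5.92
position: [0.5832, 0.0298, 0.0665]
tool_rot: [2.218, 2.225, -0.001]
ft_force: [-2.6, -1.0, 0.7]
grip_width: 0.222
grip_force: 45.0
t 5.9167 pos [0.5832 0.0298 0.0665] head 90.18 tilt [ 0.     -0.0006] F [-2.63 -0.99  0.68] M [-0.32  0.66 -0.01] grip 44.99750403687358 0.22176559307244267
d [20.2 -0.1 -0.5] spin 0.17900797185221506
```

```bash
python3 -m jog '[{"claw":15,"dx":4,"dy":0,"dz":0.3,"spin":0},{"claw":15,"dx":8,"dy":0,"dz":0.5,"spin":0},{"claw":15,"dx":12,"dy":0,"dz":0.5,"spin":0},{"claw":15,"dx":15,"dy":0,"dz":0.5,"spin":0},{"claw":15,"dx":18,"dy":0,"dz":0.5,"spin":0},{"claw":15,"dx":20,"dy":0,"dz":0.5,"spin":0},{"claw":15,"dx":22,"dy":0,"dz":0.5,"spin":0},{"claw":15,"dx":24,"dy":0,"dz":0.5,"spin":0},{"claw":15,"dx":26,"dy":0,"dz":0.5,"spin":0},{"claw":15,"dx":28,"dy":0,"dz":0.5,"spin":0},{"claw":15,"dx":30,"dy":0,"dz":0.5,"spin":0},{"claw":15,"dx":30,"dy":0,"dz":0.5,"spin":0},{"claw":15,"dx":30,"dy":0,"dz":0.5,"spin":0}]'
python3 - <<'E'
from h import *
go(.583,.069,.067,90)
E
```

```text
time: 7.0
position: [0.5843, 0.0592, 0.0665]
tool_rot: [2.217, 2.223, 0.001]
ft_force: [0.2, -5.4, 4.5]
grip_width: 0.222
grip_force: 45.0
t 7.0 pos [0.5843 0.0592 0.0665] head 90.16 tilt [ 0.0023 -0.0014] F [ 0.23 -5.4   4.48] M [-1.16 -0.05  0.02] grip 44.99920444628515 0.22207124120608931
d [ 9.8 -1.3 -0.5] spin 0.15621987846786567
```

```bash
python3 -m jog '[{"claw":15,"dx":1,"dy":0,"dz":0,"spin":0},{"claw":15,"dx":2,"dy":0,"dz":0,"spin":0},{"claw":15,"dx":3,"dy":0,"dz":0,"spin":0},{"claw":15,"dx":4,"dy":0,"dz":0,"spin":0},{"claw":15,"dx":5,"dy":0,"dz":0,"spin":0},{"claw":15,"dx":6,"dy":0,"dz":0,"spin":0},{"claw":15,"dx":7,"dy":0,"dz":0,"spin":0},{"claw":15,"dx":7,"dy":0,"dz":0,"spin":0},{"claw":15,"dx":7,"dy":0,"dz":0,"spin":0}]'
python3 - <<'E'
from h import *
go(.583,.069,.067,90)
E
```

```text
time: 7.75
position: [0.5843, 0.0652, 0.0665]
tool_rot: [2.217, 2.221, -0.0]
ft_force: [0.3, -7.0, 5.1]
grip_width: 0.223
grip_force: 45.0
t 7.75 pos [0.5843 0.0652 0.0665] head 90.11 tilt [ 0.0022 -0.0026] F [ 0.32 -6.98  5.09] M [-1.47 -0.06  0.02] grip 44.99940434288874 0.22301617588358932
d [ 3.8 -1.3 -0.5] spin 0.11426944696057717
```

```bash
python3 -m jog '[{"claw":15,"dx":1,"dy":0,"dz":0,"spin":0},{"claw":15,"dx":2,"dy":0,"dz":0,"spin":0},{"claw":15,"dx":2,"dy":0,"dz":0,"spin":0},{"claw":15,"dx":2,"dy":0,"dz":0,"spin":0}]'
python3 -m jog '[{"claw":15,"dx":0.5,"dy":0,"dz":0,"spin":0},{"claw":15,"dx":1,"dy":0,"dz":0,"spin":0},{"claw":15,"dx":1,"dy":0,"dz":0,"spin":0},{"claw":15,"dx":1,"dy":0,"dz":0,"spin":0}]'
python3 -m jog '[{"claw":15,"dx":0.5,"dy":0,"dz":0,"spin":0},{"claw":15,"dx":1,"dy":0,"dz":0,"spin":0},{"claw":15,"dx":1,"dy":0,"dz":0,"spin":0},{"claw":15,"dx":1,"dy":0,"dz":0,"spin":0}]'
python3 - <<'E'
from h import *
go(.583,.069,.067,90)
E
```

```text
time: 8.08
position: [0.5844, 0.0672, 0.0665]
tool_rot: [2.217, 2.221, -0.0]
ft_force: [-0.8, -6.5, 5.3]
grip_width: 0.229
grip_force: 45.0
time: 8.42
position: [0.5844, 0.0681, 0.0665]
tool_rot: [2.217, 2.221, -0.0]
ft_force: [-0.9, -8.2, 5.1]
grip_width: 0.226
grip_force: 45.0
time: 8.75
position: [0.5844, 0.069, 0.0665]
tool_rot: [2.217, 2.221, -0.0]
ft_force: [-0.1, -7.2, 5.7]
grip_width: 0.226
grip_force: 45.0
t 8.75 pos [0.5844 0.069  0.0665] head 90.11 tilt [ 0.0023 -0.0027] F [-0.09 -7.16  5.69] M [-1.5  -0.02  0.04] grip 44.99918975678156 0.2264197146935508
d [-0.  -1.4 -0.5] spin 0.1069618495763649
```

```bash
for i in 1 2; do :; done
python3 -m jog '[{"claw":15,"dx":0.5,"dy":0,"dz":0,"spin":0},{"claw":15,"dx":1,"dy":0,"dz":0,"spin":0},{"claw":15,"dx":1,"dy":0,"dz":0,"spin":0},{"claw":15,"dx":1,"dy":0,"dz":0,"spin":0}]'
python3 -m jog '[{"claw":15,"dx":0.5,"dy":0,"dz":0,"spin":0},{"claw":15,"dx":1,"dy":0,"dz":0,"spin":0},{"claw":15,"dx":1,"dy":0,"dz":0,"spin":0},{"claw":15,"dx":1,"dy":0,"dz":0,"spin":0}]'
python3 - <<'E'
from h import *
go(.583,.069,.067,90)
im=snap('scene','s4')
cv2.imwrite('pics/s4c.png',cv2.resize(im['frame'][110:220,230:370,::-1],None,fx=5.4,fy=5.4,interpolation=cv2.INTER_CUBIC))
E
```

```text
time: 9.08
position: [0.5843, 0.0693, 0.0665]
tool_rot: [2.217, 2.22, -0.002]
ft_force: [0.1, -9.5, 6.7]
grip_width: 0.225
grip_force: 45.0
time: 9.42
position: [0.5844, 0.0694, 0.0665]
tool_rot: [2.217, 2.219, -0.003]
ft_force: [-1.0, -11.0, 5.3]
grip_width: 0.222
grip_force: 45.0
t 9.4167 pos [0.5844 0.0694 0.0665] head 90.05 tilt [ 0.0019 -0.0048] F [ -1.02 -10.98   5.27] M [-2.04  0.04  0.06] grip 44.999703665671404 0.22221495726344248
d [-0.4 -1.4 -0.5] spin 0.0549298976792727
```

View pics/s4c.png

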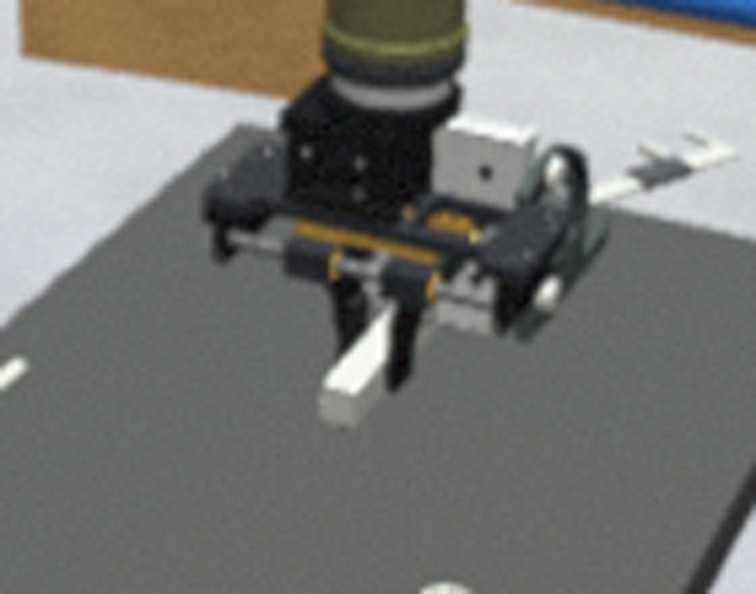

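```bash
python3 -m jog '[{"claw":15,"dx":1,"dy":0,"dz":0.3,"spin":0},{"claw":15,"dx":2,"dy":0,"dz":0.5,"spin":0},{"claw":15,"dx":2,"dy":0,"dz":0.5,"spin":0},{"claw":15,"dx":2,"dy":0,"dz":0.5,"spin":0},{"claw":15,"dx":2,"dy":0,"dz":0.5,"spin":0}]'
python3 - <<'E'
from h import *
np.set_printoptions(precision=4,suppress=True)
go(.583,.069,.067,90)
def fit(Q):
    for _ in range(8):
        n=np.linalg.svd(Q-Q.mean(0))[2][2]; r=(Q-Q.mean(0))@n; Q=Q[abs(r)<max(.0015,2*r.std())] if r.std()>.0007 else Q
    return len(Q),Q.mean(0),n*np.sign(n[1]),r.std(),np.ptp(Q,0)
for nm,k in (('scene','before'),):
    for im in (dict(np.load('/tmp/s4.npz')) ,snap('scene')):
        Q=np.array([pt(im,u,v) for u in range(312,330) for v in range(134,173)])
        k=(abs(Q[:,1]-.138)<.02)&(Q[:,2]>.056)&(Q[:,2]<.182)&(Q[:,0]<.637)&(Q[:,0]>.585)
        print(*fit(Q[k]))
im=dict(np.load('/tmp/scene1.npz'))
Q=np.array([pt(im,u,v) for u in range(285,335) for v in range(130,173)])
k=(abs(Q[:,1]-.135)<.02)&(Q[:,2]>.056)&(Q[:,2]<.182)&(Q[:,0]<.635)&(Q[:,0]>.53)
print('start',*fit(Q[k]))
E
```

```text
time: 9.88
position: [0.5844, 0.0694, 0.0665]
tool_rot: [2.217, 2.217, -0.007]
ft_force: [-2.3, -13.0, 10.5]
grip_width: 0.221
grip_force: 45.0
t 9.8833 pos [0.5844 0.0694 0.0665] head 89.99 tilt [ 0.0014 -0.0075] F [ -2.3  -12.99  10.53] M [-2.63  0.48  0.03] grip 45.004183317068964 0.2205109693492354
d [-0.4 -1.4 -0.5] spin -0.008534051380408414
213 [0.614  0.1341 0.1373] [0.024  0.9997 0.0009] 0.001557437072258934 [0.0454 0.0066 0.1254]
213 [0.6141 0.1342 0.1372] [ 0.0192  0.9998 -0.0046] 0.0014914031510585713 [0.0464 0.0062 0.1256]
start 943 [0.5835 0.1297 0.1215] [0.0008 0.9947 0.1027] 0.0015843756158714483 [0.1049 0.0185 0.1259]
```

```bash
python3 -m jog '[{"claw":15,"dx":0,"dy":0,"dz":0,"spin":0},{"claw":15,"dx":0,"dy":0,"dz":0,"spin":0},{"claw":15,"dx":0,"dy":0,"dz":0,"spin":0},{"claw":15,"dx":0,"dy":0,"dz":0,"spin":0},{"claw":15,"dx":0,"dy":0,"dz":0,"spin":0},{"claw":15,"dx":0,"dy":0,"dz":0,"spin":0},{"claw":15,"dx":0,"dy":0,"dz":0,"spin":0},{"claw":15,"dx":0,"dy":0,"dz":0,"spin":0}]'
python3 - <<'E'
from h import *
go(.583,.069,.067,90)
s=get_state()
M=R.from_rotvec(s['tool_rot']).as_matrix()
if abs(M[1,2])<.011 and -s['ft_force'][1]>8: print(close_job())
E
```

```text
time: 10.6
position: [0.5844, 0.0694, 0.0665]
tool_rot: [2.217, 2.217, -0.007]
ft_force: [-3.1, -14.0, 10.3]
grip_width: 0.229
grip_force: 45.0
t 10.6 pos [0.5844 0.0694 0.0665] head 89.99 tilt [ 0.0015 -0.0075] F [ -3.06 -14.04  10.29] M [-2.71  0.39  0.09] grip 45.00418365059886 0.2290657182885063
d [-0.4 -1.4 -0.5] spin -0.009595475695419964
the job is handed in; nothing more can be done
None
```

I handed the job in at about 10.6 s, but the hand-in gave no verdict. At that point the face was upright to within about 0.005 rad by camera, and the square was gripped at 45 N, flat on the granite and pressing home with about 14 N at the wrist, part of it friction on the granite.

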